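# Tidy the sauce shelf

### The job

Tidy the sauce shelf: take the tamper off the lower step and stand it wholly on its rubber mat, put the loose jar in its place, and stand the two loose squeeze bottles on the upper step with the one already there. Each step must end with a neat, straight, upright row of three along its middle, neighbours a finger or so (about 25 mm) apart: not touching, and no gap wide enough for another. Leave the jars and the bottle already on the shelf, and the cup and the ramekin on the counter, where they are, and do not knock any of these things over.

Things in the scene. Friction and masses are not known exactly. Their poses are not given: they have to be found in the camera images.
- upper_row (a point): (All sizes here and below are in mm.) Two-step wooden shelf (240 deep, 300 wide), fixed on the counter: the middle of the top of its upper, rear step, 50 above the counter. Step 120 deep (along x, x pointing away from the robot, 60 either side of this point) and 300 long (along y, 150 either side); the row runs along y through this point.
- lower_row (a point): The same shelf: the middle of the top of its lower, front step, 20 above the counter, also 120 deep (x) and 300 long (y); same axes. It lies 120 in front of the upper row's line.
- mat: Square black rubber tamping mat, 120 x 120, 6 thick, fixed flat on the counter to the right of the shelf. Origin: centre of its underside; x and y along its sides, z up.
- tamper_mid (a point): Coffee tamper left on the lower step where the third jar belongs (either side of the middle jar), 86 tall: steel foot disc 58 in diameter and 22 high, neck, upright wooden handle 30 in diameter from 50 to 80 above the foot; about 0.35 kg. Point: on its axis, 43 above its foot; z up.
- bottle_home_mid (a point): The bottle already standing on the upper step, same shape as the two to be fetched: squeeze bottle, 140 tall: round brown body 50 in diameter up to 78, tapering shoulder to 88, white collar 40 in diameter from 88 to 120 (the best place to grip, 39 above this point at its middle), thin nozzle to 140; about 0.22 kg. Point: on its axis, 70 above its foot; z up the axis.
- bottle1_mid (a point): Loose on the counter: squeeze bottle, 140 tall: round brown body 50 in diameter up to 78, tapering shoulder to 88, white collar 40 in diameter from 88 to 120 (the best place to grip, 39 above this point at its middle), thin nozzle to 140; about 0.22 kg. Point: on its axis, 70 above its foot; z up the axis.
- bottle2_mid (a point): Loose on the counter: squeeze bottle, 140 tall: round brown body 50 in diameter up to 78, tapering shoulder to 88, white collar 40 in diameter from 88 to 120 (the best place to grip, 39 above this point at its middle), thin nozzle to 140; about 0.22 kg. Point: on its axis, 70 above its foot; z up the axis.
- jar_home1_mid (a point): The jar already standing near the middle of the lower step: round amber glass jar, 54 in diameter, 95 tall, with a flat steel lid (52 in diameter, top 19); about 0.28 kg. Point: on its axis, 47.5 above its foot; z up the axis.
- jar_home2_mid (a point): The jar already standing beside it on the lower step, 80 from it centre to centre, on the left or the right: round amber glass jar, 54 in diameter, 95 tall, with a flat steel lid (52 in diameter, top 19); about 0.28 kg. Point: on its axis, 47.5 above its foot; z up the axis.
- jar_mid (a point): Loose on the counter, the jar to be fetched: round amber glass jar, 54 in diameter, 95 tall, with a flat steel lid (52 in diameter, top 19); about 0.28 kg. Point: on its axis, 47.5 above its foot; z up the axis.
- cup: Bystander: white cup, 66 in diameter, 75 mm tall, among the things to be fetched. Origin: centre of its foot.
- ramekin: Bystander: terracotta ramekin, 70 in diameter, 40 mm tall, among the things to be fetched. Origin: centre of its foot.
Things that resemble listed ones, but are neither listed nor needed, are in the scene too. What is shaped like the part that bears jar_home1_mid but yellow is not meant. What is shaped like the part that bears tamper_mid but yellow is not meant.

How it is judged:
By the outcome, as a careful person would: the job done as asked, in the order asked, and still so for the second after the job is handed in, with the robot touching nothing.
It also fails if it takes over 70 s, if anything falls off the work surface, if the arm or the gripper's body presses on something with over 40 N, if the wrist force passes 120 N, or if a joint passes its speed limit or range.

### The arm

A 6-joint arm with a two-finger parallel gripper is mounted at the origin on the work surface. World frame = base frame: x ahead of the robot, y to its left, z up, the work surface at z = 0. Lengths are in m, angles in rad, forces in N, time in s.
With the tool pointing down it reaches from about 0.25 to 0.775 m from the base axis. Payload 4 kg.
Tool frame: the origin (TCP) lies at the very end of the fingers, on their centre line; the grasp point (between the pads) lies 19 mm behind it; z points along the fingers, y is the direction in which the jaws open and shut (so a half turn about z gives the same grasp; the last joint's range is limited). The gripper opens to 94 mm and grips with 3 to 60 N. Pads are 16 mm wide; open, the fingers measure 119 mm over their backs; the gripper's body (75 mm by 177 mm) begins 78 mm behind the grasp point.
Start: joints at [-1.433, 0.087, 1.371, -0, 1.684, -0.103], TCP at [0.131, -0.534, 0.206] pointing down, gripper open.
Joint ranges: [-3.1, 3.1], [-0.76, 2.03], [0.27, 2.55], [-1.08, 4.22], [0.17, 2.65], [-2.57, 2.57]. Speed limits (rad/s): [2.79, 2.79, 3.14, 3.14, 3.14, 3.14].

### API

Orientations are given as [roll, pitch, yaw] about the fixed x, y, z axes, in that order (R = Rz(yaw) Ry(pitch) Rx(roll)).
In Python, from bench import robot, snapshot, calibration gives the robot as it stands. The module is installed in compiled form; this text tells all that it offers.
- The arm moves only by the tool servo_tool, never from a script. Its argument "series" is text: rows parted by semicolons, each of 5 numbers parted by spaces: the closure, from -1 (fully open) to 1 (shut), then the shift along the tool's x, y, z in cm, then the turn about the tool's z in rad. A call has 1 to 20 rows; each row is the pose to reach, as a shift and turn from the pose commanded when the call began, along the tool's axes at that moment; what a row does not reach only later rows make up. A row lasts 1/12 s, in which the tool goes at most 41.7 mm and 7.16 degrees, less where a joint would pass 70% of its speed; a pose out of reach is approached as far as the arm can. A call with a gripper value outside its range is refused whole. The fingers move at their own pace and stop on an object; the grip force is fixed at half the most. Time passes only in rows, so rows that repeat a pose let the fingers close. It gives the time, the measured TCP pose, the force and the opening at its end, in the units of the state.
- robot.get_obs(): the state, without advancing time (a new reading comes with each control period).
- snapshot(name): name is "side" or "top" or "wrist"; returns (picture, depth): 480x640x3 uint8, red, green, blue; 480x640 float32, m along the optical axis (not along the pixel's ray), 0 where there is no reading.
- calibration(name): a dict with "fx", "fy", "cx", "cy" (pixels), "rvec" (rotation vector, rad) and "tvec" (3), from world to camera coordinates, as OpenCV has them; the wrist camera has in their place "tool_from_camera" (4x4, takes a point from camera to tool coordinates, whose origin is the TCP and whose axes are the flange's). Camera axes: x right, y down, z forward; pixel columns grow to the right and rows downward; lengths in m; the calibration is good to about 2 mm. A picture is of the moment at which its call begins: read the wrist's pose just before it. calibration takes no time and is no camera call.
- robot.close_job(): hands the job in, once; it reports no verdict.
The state is a dict: "time": time; "joint_positions": joint angles; "qvel": joint speeds; "joint_torque": joint torques, N m; "tool_pos": TCP position; "ee_rot": TCP orientation; "wrist_force": force on the tool from outside, world axes, zero at the start; "wrist_torque": the same for the moment, N m; "width": finger opening in m.
Only numpy, scipy, OpenCV 4.12 (cv2) and the standard library are available. Lean on these libraries where they do the work, as an engineer would, in place of code of your own. Each camera call takes 0.05 s, during which the arm holds its last target. There are 200 camera calls.

## Working session

There is one attempt and no reset: what is moved stays moved. The work goes in short steps, Python scripts to look and compute and a tool call to move; the robot and the scene stay as the last step left them, time stands still between calls to the robot, and variables do not carry over. Pictures are saved under pics/ and viewed, about 8 in all and at most 12, crops included, and the job is handed in when it is done.

Besides the shell and the picture viewer there is one more tool, called as name(argument=value, ...), one argument or row to a line, values as JSON. servo_tool: Moves the arm, as the interface text tells. Its arguments: {"type":"object","properties":{"series":{"type":"string"}},"required":["series"]}

```bash
mkdir -p pics
cat > h.py <<'E'
import numpy as np, cv2
from bench import robot, snapshot, calibration
def shot(n,f=None):
    p,d=snapshot(n)
    if f: cv2.imwrite('pics/'+f,p[:,:,::-1])
    return p,d
def cam(n):
    c=calibration(n); K=np.array([[c['fx'],0,c['cx']],[0,c['fy'],c['cy']],[0,0,1]])
    R=cv2.Rodrigues(np.array(c['rvec'],float))[0]; return K,R,np.array(c['tvec'],float).ravel()
def cloud(n,d):
    K,R,t=cam(n); v,u=np.mgrid[0:480,0:640]
    P=np.stack([(u-K[0,2])/K[0,0]*d,(v-K[1,2])/K[1,1]*d,d],-1)
    return (P-t)@R
def ray(n,u,v,z):
    K,R,t=cam(n); r=R.T@np.linalg.inv(K)@[u,v,1]; o=-R.T@t
    return o+r*(z-o[2])/r[2]
E
python3 - <<'E'
from h import *
o=robot.get_obs(); print(o)
for n in('top','side'):
    p,d=shot(n,n+'.png'); np.savez(n+'.npz',p=p,d=d); K,R,t=cam(n); print(n,K[0,0],-R.T@t,R[2])
E
```

```text
{'time': 0.0, 'joint_positions': array([-1.43310670e+00,  8.79533106e-02,  1.37225824e+00,  4.00887220e-07,
        1.68358036e+00, -1.03097606e-01]), 'qvel': array([-0.00032457,  0.00079059, -0.00087791,  0.00159696,  0.00066679,
       -0.00058305]), 'joint_torque': array([-3.34565848e-04, -3.40188289e+01, -3.02427399e+01,  7.18614995e-02,
        3.31228820e-02, -1.74523993e-04]), 'tool_pos': array([ 0.13107833, -0.53358815,  0.20430307]), 'ee_rot': array([-3.13940511e+00, -2.26733331e-04,  2.40787032e-01]), 'wrist_force': array([-0.19886593, -0.91897929,  0.05311938]), 'wrist_torque': array([ 0.00631119,  0.04591616, -0.0324117 ]), 'width': 0.09401516609160558}
top 504.81980842374725 [ 0.43005339 -0.00544717  1.21186621] [ 7.29080518e-02  9.14350529e-04 -9.97338248e-01]
side 457.7317697394902 [0.14103504 0.8262701  0.94314157] [ 0.30198734 -0.66742506 -0.68069629]
```

View pics/top.png

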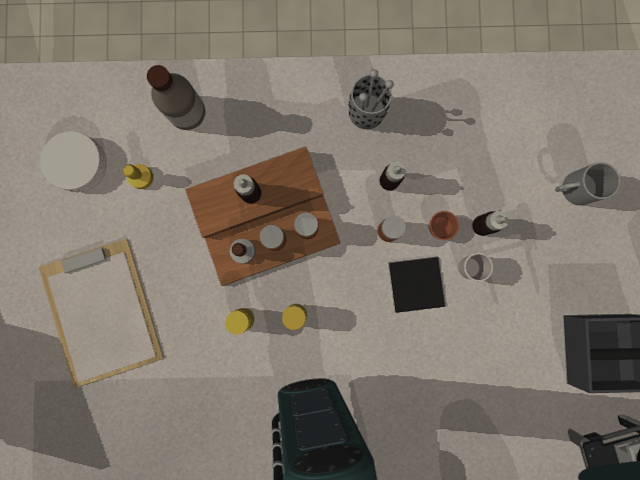

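View pics/side.png

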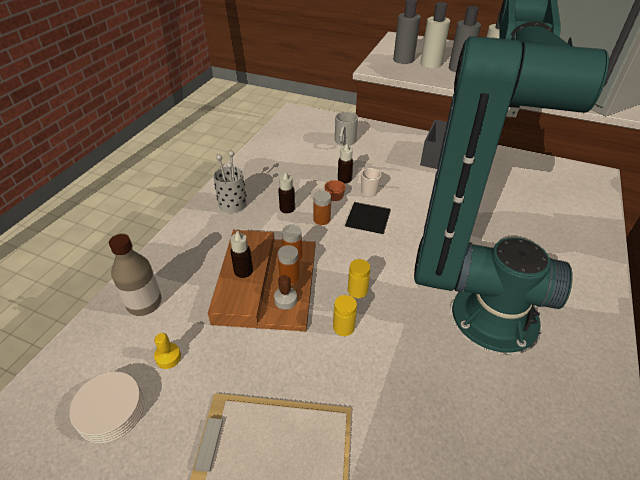

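Top view: the shelf is turned about 20°. The tamper is at (242,250), with home jars at (272,237) and (306,224) and the home bottle at (245,185). Loose items are a jar (392,229), bottles (392,177) and (488,222), the mat (417,285), a ramekin (443,225) and a cup (478,267). The yellow jars (238,321) and (293,317) and the yellow tamper (139,176) are decoys. The ones meant are the steel-and-wood tamper on the step and the amber jar.

```bash
cat >> h.py <<'E'
from scipy.optimize import least_squares
def circ(P,xy,zlo,zhi,r,R=.05):
    m=(P[:,2]>zlo)&(P[:,2]<zhi)&(np.hypot(P[:,0]-xy[0],P[:,1]-xy[1])<R); Q=P[m][:,:2]
    if len(Q)<15: return None
    s=least_squares(lambda c:np.hypot(Q[:,0]-c[0],Q[:,1]-c[1])-r,xy,loss='soft_l1',f_scale=.002)
    return np.round(s.x,4),len(Q),round(float(np.sqrt(np.mean(s.fun**2)))*1e3,1)
E
cat > m.py <<'E'
from h import *
C={}
for n in('top','side'):
    z=np.load(n+'.npz'); C[n]=(z['p'],cloud(n,z['d']),z['d'])
p,X,d=C['top']; 
for (u,v) in [(360,350),(330,110),(230,210)]: print('z',X[v,u])
S=[('tamper',(242,250),.1,.02,15,(.05,.078)),('jh1',(272,237),.115,.02,27,(.01,.07)),('jh2',(306,224),.115,.02,27,(.01,.07)),('jar',(392,229),.095,0,27,(.01,.07)),
('bh',(245,185),.16,.05,25,(.01,.075)),('b1',(392,177),.11,0,25,(.01,.075)),('b2',(488,222),.11,0,25,(.01,.075)),('cup',(478,267),.075,0,33,(.02,.07)),('ram',(443,225),.04,0,35,(.01,.035))]
for n,(u,v),h,b,r,(lo,hi) in S:
    xy=ray('top',u,v,h)[:2]; o=[]
    for c in C: o.append(circ(C[c][1].reshape(-1,3),xy,b+lo,b+hi,r/1e3))
    if n in('jh1','jh2','jar'):
        for c in C:
            P=C[c][1].reshape(-1,3); m=(abs(P[:,2]-b-.095)<.004)&(np.hypot(*(P[:,:2]-xy).T)<.035); q=P[m]; o.append((np.round((q[:,:2].min(0)+q[:,:2].max(0))/2,4),np.round(q[:,2].mean(),4)))
    if n in('bh','b1','b2'):
        for c in C: o.append(circ(C[c][1].reshape(-1,3),xy,b+.092,b+.116,.02))
    print(n,np.round(xy,3),*o)
# mat, shelf
hsv=cv2.cvtColor(p,cv2.COLOR_RGB2HSV)
m=((hsv[...,2]<60)).astype(np.uint8); m[:250]=0;m[320:]=0;m[:,:380]=0;m[:,455:]=0
c=max(cv2.findContours(m,0,1)[0],key=cv2.contourArea); b=cv2.boxPoints(cv2.minAreaRect(c)); w=np.array([ray('top',*q,.006)[:2] for q in b]); print('mat',w.mean(0),np.round(w,3).tolist())
for z in(.02,.05):
    m=(abs(X[...,2]-z)<.006)&(hsv[...,0]<20)&(hsv[...,1]>90); m=m.astype(np.uint8); m[:140]=0;m[290:]=0;m[:,:180]=0;m[:,345:]=0
    m=cv2.morphologyEx(m,2,np.ones((3,3)))
    pts=np.vstack(cv2.findContours(m,0,1)[0]).reshape(-1,2); w=np.array([ray('top',*q,z)[:2] for q in pts]).astype(np.float32)
    r=cv2.minAreaRect(w*1000); print(z,r,np.round(cv2.boxPoints(r),0).tolist(), X[m>0][:,2].mean())
E
python3 m.py
```

```text
z [ 0.25726681 -0.0958452   0.0016671 ]
z [ 8.39512380e-01 -3.78119214e-02 -7.32416940e-05]
z [0.59079116 0.20083388 0.04877586]
tamper [0.494 0.166] (array([0.4973, 0.1752]), 25, 0.3) (array([0.4978, 0.1687]), 154, 22.7)
jh1 [0.52  0.098] (array([0.523 , 0.0993]), 55, 0.2) (array([0.5235, 0.0985]), 250, 1.1) (array([0.5228, 0.0991]), np.float64(0.1146)) (array([0.522, 0.099]), np.float64(0.1162))
jh2 [0.547 0.023] (array([0.5488, 0.0233]), 45, 0.2) (array([0.5488, 0.0225]), 90, 1.3) (array([0.5486, 0.0233]), np.float64(0.1145)) (array([0.5471, 0.0223]), np.float64(0.116))
jar [ 0.534 -0.167] (array([ 0.5402, -0.172 ]), 80, 0.3) (array([ 0.5401, -0.1725]), 267, 1.7) (array([ 0.5401, -0.1719]), np.float64(0.0946)) (array([ 0.5385, -0.17  ]), np.float64(0.0959))
bh [0.628 0.149] (array([0.6308, 0.1517]), 135, 0.5) (array([0.6309, 0.151 ]), 340, 1.3) (array([0.631 , 0.1517]), 54, 2.1) (array([0.6306, 0.1508]), 110, 1.2)
b1 [ 0.648 -0.168] (array([ 0.6627, -0.1783]), 127, 0.4) (array([ 0.6625, -0.1787]), 252, 1.9) (array([ 0.6629, -0.1782]), 60, 2.4) (array([ 0.6624, -0.1787]), 85, 2.0)
b2 [ 0.544 -0.376] (array([ 0.5395, -0.3543]), 220, 7.8) (array([ 0.5387, -0.3561]), 256, 8.4) (array([ 0.5377, -0.366 ]), 76, 8.8) (array([ 0.5388, -0.3658]), 70, 7.0)
cup [ 0.446 -0.36 ] (array([ 0.4476, -0.3557]), 335, 5.0) (array([ 0.4467, -0.3638]), 327, 5.1)
ram [ 0.546 -0.294] (array([ 0.5441, -0.2899]), 176, 4.5) (array([ 0.5507, -0.2912]), 185, 6.4)
mat [ 0.40916846 -0.23439405] [[0.462, -0.17], [0.474, -0.288], [0.356, -0.299], [0.344, -0.181]]
0.02 ((521.427978515625, 106.4322280883789), (121.59317779541016, 297.7763977050781), 18.691267013549805) [[416.0, 228.0], [512.0, -54.0], [627.0, -15.0], [531.0, 267.0]] 0.019525402896559674
0.05 ((633.4403686523438, 144.3251953125), (119.76412200927734, 297.92431640625), 18.702754974365234) [[529.0, 266.0], [624.0, -16.0], [738.0, 22.0], [642.0, 305.0]] 0.049346848242369165
```

```bash
cat > go.py <<'E'
from h import *
import sys
x,y,z,yaw=map(float,sys.argv[1:5]); o=robot.get_obs(); p=o['tool_pos']; w=o['ee_rot'][2]
d=np.array([x,y,z])-p; c,s=np.cos(w),np.sin(w)
print('t',round(o['time'],2),'shift cm',np.round(100*np.array([c*d[0]+s*d[1],s*d[0]-c*d[1],-d[2]]),2),'turn',round(-(yaw-w),3),'n',np.linalg.norm(d)/.0417)
E
python3 go.py .4973 .175 .2 1.897
python3 - <<'E'
from h import *
for n in('top','side'):
    z=np.load(n+'.npz'); P=cloud(n,z['d']).reshape(-1,3)
    print(n,circ(P,(.54,-.362),.05,.075,.025,.034),circ(P,(.54,-.362),.092,.116,.02,.034),circ(P,(.546,-.291),.03,.042,.035,.04),circ(P,(.447,-.36),.055,.073,.033,.04),circ(P,(.497,.175),.024,.04,.029,.04))
a=np.load('top.npz')['p'][150:300,180:340][:,:,::-1]; cv2.imwrite('pics/crop1.png',cv2.resize(a,None,fx=4,fy=4,interpolation=2))
E
```

```text
t 0.1 shift cm [ 52.46 -60.09   0.44] turn -1.656 n 19.129545199977155
top (array([ 0.5373, -0.3546]), 68, 6.1) (array([ 0.5389, -0.3638]), 65, 5.1) (array([ 0.5457, -0.2952]), 175, 3.4) (array([ 0.4469, -0.3582]), 158, 3.6) (array([0.4974, 0.1752]), 59, 3.1)
side (array([ 0.5366, -0.3558]), 77, 5.9) (array([ 0.5382, -0.3648]), 62, 5.4) (array([ 0.5468, -0.2948]), 110, 4.2) (array([ 0.4459, -0.3603]), 163, 4.0) (array([0.4976, 0.1742]), 93, 2.3)
```

View pics/crop1.png

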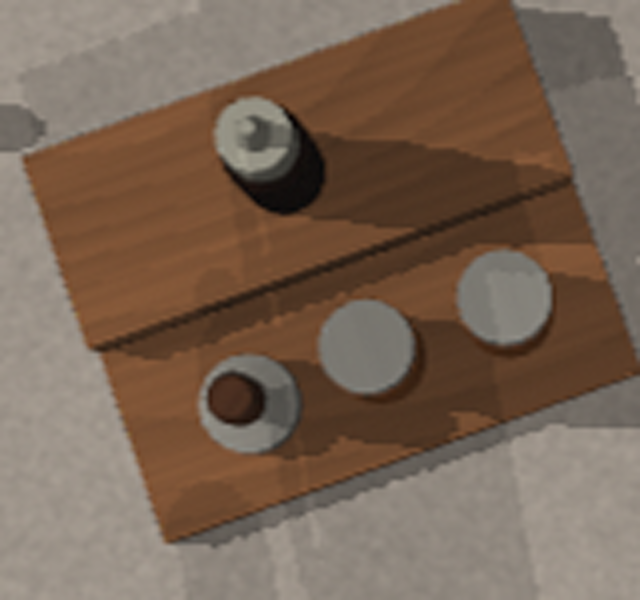

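The crop shows the steel-foot, brown-handle tamper at crop (250,400) on the lower step, left of the two steel-lidded jars. That is the one meant, and the third slot is under it. I'm moving there now.

servo_tool(
  series="-1 52.5 -60.1 0 -1.656;-1 52.5 -60.1 0 -1.656;-1 52.5 -60.1 0 -1.656;-1 52.5 -60.1 0 -1.656;-1 52.5 -60.1 0 -1.656;-1 52.5 -60.1 0 -1.656;-1 52.5 -60.1 0 -1.656;-1 52.5 -60.1 0 -1.656;-1 52.5 -60.1 0 -1.656;-1 52.5 -60.1 0 -1.656;-1 52.5 -60.1 0 -1.656;-1 52.5 -60.1 0 -1.656;-1 52.5 -60.1 0 -1.656;-1 52.5 -60.1 0 -1.656;-1 52.5 -60.1 0 -1.656;-1 52.5 -60.1 0 -1.656;-1 52.5 -60.1 0 -1.656;-1 52.5 -60.1 0 -1.656;-1 52.5 -60.1 0 -1.656;-1 52.5 -60.1 0 -1.656",
)

```text
time: 1.77
tool_pos: [0.4987, 0.1798, 0.2035]
ee_rot: [-3.14, -0.003, 1.902]
wrist_force: [-0.7, -0.1, -1.2]
width: 0.0941
```

```bash
python3 go.py .4973 .175 .066 1.897
python3 - <<'E'
from h import *
for n in('top','side'):
    p,d=shot(n); np.savez(n+'2.npz',p=p,d=d); P=cloud(n,d).reshape(-1,3)
    for zl,zh,r in((.01,.04,.025),(.04,.075,.025),(.092,.116,.02),(.123,.14,.005)): print(n,circ(P,(.537,-.348),zl,zh,r,.036))
    m=(np.hypot(P[:,0]-.537,P[:,1]+.355)<.04)&(P[:,2]>.02); q=P[m]; 
    for z in np.arange(.03,.14,.02):
        s=q[abs(q[:,2]-z)<.005]; print(round(z,2),len(s),np.round(s.min(0)[:2],3),np.round(s.max(0)[:2],3)) if len(s) else 0
E
```

```text
t 1.77 shift cm [-0.41 -0.29 13.75] turn 0.005 n 3.2995683213625573
top (array([ 0.5422, -0.3494]), 165, 5.1)
top (array([ 0.5379, -0.352 ]), 80, 3.7)
top (array([ 0.5414, -0.3604]), 31, 1.5)
top None
0.03 60 [ 0.523 -0.392] [ 0.567 -0.317]
0.05 25 [ 0.525 -0.391] [ 0.564 -0.372]
0.07 31 [ 0.525 -0.392] [ 0.562 -0.373]
0.09 30 [ 0.53  -0.392] [ 0.562 -0.376]
0.11 23 [ 0.53  -0.392] [ 0.562 -0.377]
0.13 15 [ 0.542 -0.394] [ 0.553 -0.379]
side (array([ 0.5423, -0.3496]), 147, 4.9)
side (array([ 0.5385, -0.3519]), 94, 4.2)
side None
side None
0.03 65 [ 0.522 -0.393] [ 0.566 -0.318]
0.05 37 [ 0.523 -0.392] [ 0.566 -0.324]
0.07 31 [ 0.523 -0.393] [ 0.567 -0.371]
0.09 22 [ 0.525 -0.388] [ 0.56  -0.373]
```

servo_tool(
  series="-1 0 0 4 0;-1 0 0 7 0;-1 0 0 8 0;-1 0 0 8 0",
)

```text
time: 2.2
tool_pos: [0.4949, 0.1727, 0.122]
ee_rot: [-3.134, -0.0, 1.895]
wrist_force: [0.4, -0.3, 0.0]
width: 0.0937
```

```bash
python3 go.py .4973 .175 .066 1.897
python3 - <<'E'
from h import *
for n in('top','side'):
    P=cloud(n,np.load(n+'.npz')['d']).reshape(-1,3)
    print(n,circ(P,(.545,-.395),.04,.075,.025,.036),circ(P,(.545,-.395),.092,.116,.02,.036))
E
```

```text
t 2.2 shift cm [0.14 0.3  5.6 ] turn -0.002 n 1.3458229284614946
top (array([ 0.5485, -0.3986]), 101, 0.5) (array([ 0.5485, -0.3983]), 76, 1.9)
side (array([ 0.5482, -0.3991]), 126, 2.3) (array([ 0.548 , -0.3989]), 70, 2.5)
```

servo_tool(
  series="-1 0.1 0.2 3 0;-1 0.1 0.2 5.5 0;-1 0.1 0.2 5.5 0;1 0.1 0.2 5.5 0;1 0.1 0.2 5.5 0;1 0.1 0.2 5.5 0;1 0.1 0.2 5.5 0;1 0.1 0.2 5.5 0;1 0.1 0.2 5.5 0;1 0.1 0.2 5.5 0;1 0.1 0.2 5.5 0;1 0.1 0.2 5.5 0",
)

```text
time: 3.2
tool_pos: [0.4992, 0.1763, 0.0704]
ee_rot: [-3.141, 0.0, 1.897]
wrist_force: [-0.2, 0.9, -1.0]
width: 0.0373
```

servo_tool(
  series="1 0 0 0 0;1 0 0 0 0;1 0 0 0 0;1 0 0 -1 0;1 0 0 -4 0;1 0 0 -7 0;1 0 0 -11 0;1 0 0 -11 0;1 0 0 -11 0",
)

```text
time: 3.95
tool_pos: [0.5012, 0.1768, 0.1835]
ee_rot: [3.135, 0.001, 1.897]
wrist_force: [0.6, -1.1, -4.0]
width: 0.0292
```

```bash
python3 go.py .4092 -.2344 .18 1.897
```

```text
t 3.95 shift cm [-36.01 -21.88   0.35] turn -0.0 n 10.104536279579834
```

servo_tool(
  series="1 -3 -2 -2 0;1 -36 -21.9 -2 0;1 -36 -21.9 -2 0;1 -36 -21.9 -2 0;1 -36 -21.9 -2 0;1 -36 -21.9 -2 0;1 -36 -21.9 -2 0;1 -36 -21.9 -2 0;1 -36 -21.9 -2 0;1 -36 -21.9 -2 0;1 -36 -21.9 -2 0;1 -36 -21.9 -2 0;1 -36 -21.9 -2 0;1 -36 -21.9 -2 0;1 -36 -21.9 -2 0",
)

```text
time: 5.2
tool_pos: [0.4072, -0.2333, 0.1997]
ee_rot: [-3.141, -0.002, 1.899]
wrist_force: [0.4, 0.3, -4.5]
width: 0.0293
```

```bash
python3 go.py .4092 -.2344 .058 1.897
python3 - <<'E'
from h import *
p,d=shot('side','s3.png')
E
```

```text
t 5.2 shift cm [-0.17  0.15 14.17] turn 0.002 n 3.3978054403507807
```

View pics/s3.png

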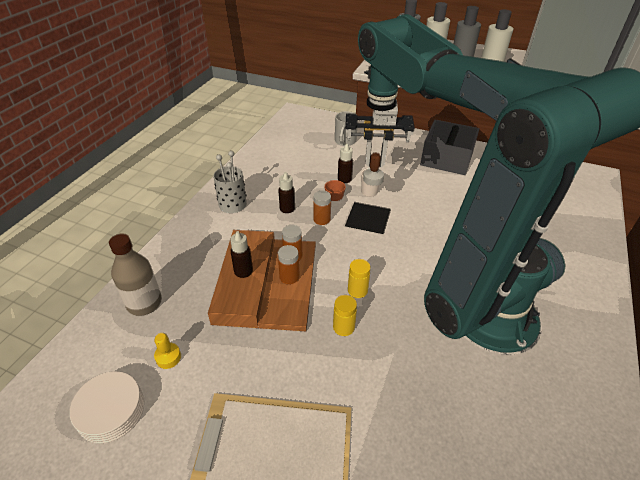

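The side view shows the tamper held upright near (375,165), with the others unmoved and the lower step's left place free. Next I lower it onto the mat.

servo_tool(
  series="1 0 0.1 4 0;1 0 0.1 8 0;1 0 0.1 11 0;1 0 0.1 12.5 0;1 0 0.1 13.3 0;1 0 0.1 13.6 0;1 0 0.1 13.8 0;1 0 0.1 13.8 0;1 0 0.1 13.8 0",
)

```text
time: 6.0
tool_pos: [0.4092, -0.2352, 0.0643]
ee_rot: [3.14, 0.003, 1.897]
wrist_force: [0.8, 0.1, -3.3]
width: 0.0293
```

servo_tool(
  series="1 0 0 0.3 0;1 0 0 0.5 0;1 0 0 0.7 0;1 0 0 0.8 0;1 0 0 0.8 0",
)

```text
time: 6.42
tool_pos: [0.4084, -0.2349, 0.0563]
ee_rot: [3.141, 0.001, 1.897]
wrist_force: [-2.1, 1.7, 3.7]
width: 0.0294
```

servo_tool(
  series="-1 0 0 0 0;-1 0 0 0 0;-1 0 0 0 0;-1 0 0 0 0;-1 0 0 0 0;-1 0 0 0 0;-1 0 0 -4 0;-1 0 0 -8 0;-1 0 0 -12 0;-1 0 0 -12 0;-1 0 0 -12 0",
)

```text
time: 7.33
tool_pos: [0.4096, -0.2357, 0.1778]
ee_rot: [3.138, 0.006, 1.897]
wrist_force: [0.2, 0.8, -0.3]
width: 0.0937
```

```bash
python3 go.py .5401 -.1721 .18 1.897; python3 -c "
from h import *
p,d=shot('side','s4.png');P=cloud('side',d).reshape(-1,3)
print(circ(P,(.409,-.235),.008,.026,.029,.04),circ(P,(.409,-.235),.058,.084,.015,.03))
cv2.imwrite('pics/s4.png',cv2.resize(p[110:250,260:460][:,:,::-1],None,fx=3,fy=3))"
```

```text
t 7.33 shift cm [ 1.85 14.4  -0.22] turn -0.0 n 3.481605601459658
(array([ 0.4076, -0.2343]), 139, 4.6) (array([ 0.4079, -0.2358]), 63, 1.8)
```

View pics/s4.png

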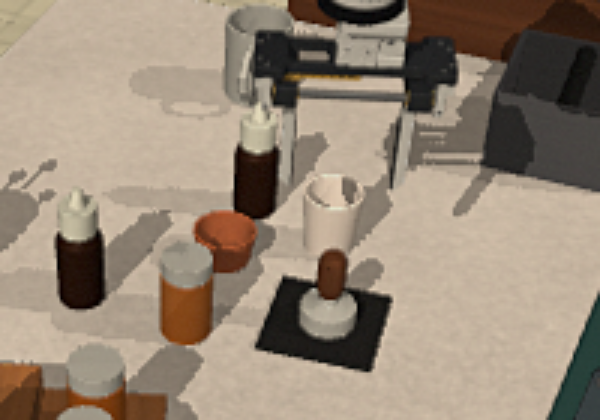

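The tamper stands upright, wholly on the mat, at crop (330,300). The loose amber jar is at crop (186,290).

servo_tool(
  series="-1 1.8 14.4 0 0;-1 1.8 14.4 0 0;-1 1.8 14.4 0 0;-1 1.8 14.4 0 0;-1 1.8 14.4 4 0;-1 1.8 14.4 5 0;-1 1.8 14.4 5 0;-1 1.8 14.4 5 0",
)

```text
time: 8.05
tool_pos: [0.5368, -0.1711, 0.1222]
ee_rot: [-3.137, -0.004, 1.896]
wrist_force: [-0.2, -0.3, -0.5]
width: 0.0938
```

```bash
python3 go.py .5401 -.1721 .05 1.897
```

```text
t 8.05 shift cm [-0.21  0.28  7.22] turn -0.001 n 1.7336872487920936
```

servo_tool(
  series="-1 -0.1 0.1 4 0;-1 -0.1 0.1 7.2 0;-1 -0.1 0.1 7.2 0;1 -0.1 0.1 7.2 0;1 -0.1 0.1 7.2 0;1 -0.1 0.1 7.2 0;1 -0.1 0.1 7.2 0;1 -0.1 0.1 7.2 0;1 -0.1 0.1 7.2 0;1 -0.1 0.1 7.2 0;1 -0.1 0.1 7.2 0;1 -0.1 0.1 7.2 0",
)

```text
time: 9.05
tool_pos: [0.5406, -0.1722, 0.0535]
ee_rot: [3.14, 0.001, 1.897]
wrist_force: [0.2, 0.0, 4.8]
width: 0.0533
```

servo_tool(
  series="1 0 0 0 0;1 0 0 0 0;1 0 0 -1 0;1 0 0 -4 0;1 0 0 -8 0;1 0 0 -12 0;1 0 0 -15.5 0;1 0 0 -15.5 0;1 0 0 -15.5 0",
)

```text
time: 9.8
tool_pos: [0.5408, -0.1724, 0.2098]
ee_rot: [3.138, 0.003, 1.897]
wrist_force: [-0.7, -0.1, -2.4]
width: 0.0532
```

```bash
python3 go.py .4973 .175 .205 1.897
```

```text
t 9.8 shift cm [34.3   7.01  0.48] turn -0.0 n 8.396440209420602
```

servo_tool(
  series="1 34.3 7 0 0;1 34.3 7 0 0;1 34.3 7 0 0;1 34.3 7 0 0;1 34.3 7 0 0;1 34.3 7 0 0;1 34.3 7 0 0;1 34.3 7 0 0;1 34.3 7 0 0;1 34.3 7 0 0;1 34.3 7 0 0;1 34.3 7 7 0;1 34.3 7 10 0;1 34.3 7 10 0;1 34.3 7 10 0;1 34.3 7 10 0",
)

```text
time: 11.13
tool_pos: [0.4953, 0.1736, 0.1054]
ee_rot: [-3.137, 0.0, 1.895]
wrist_force: [0.3, -0.3, -1.8]
width: 0.0534
```

```bash
cat > chk.py <<'E'
from h import *
import sys
# held object check: x y zlo zhi r
x,y,lo,hi,r=map(float,sys.argv[1:6]); T=[];O=[]
for i in range(6):
    p,d=shot('side'); o=robot.get_obs(); T.append(np.r_[o['tool_pos'],o['ee_rot'][2]])
    if i>2: O.append(cloud('side',d).reshape(-1,3))
print('tcp mean',np.round(np.mean(T,0),4),'std',np.round(np.std(T,0),4),'F',np.round(o['wrist_force'],1))
P=O[-1]
for a,b in((lo,(lo+hi)/2),((lo+hi)/2,hi)): print(circ(P,(x,y),a,b,r,r+.012))
m=np.hypot(P[:,0]-x,P[:,1]-y)<r+.004; q=P[m][:,2]; print('z low pct',np.round(np.percentile(q,[1,2,5,10,20]),4))
E
python3 chk.py .4973 .175 .06 .12 .027; python3 go.py .4973 .175 .07 1.897
```

```text
tcp mean [0.4978 0.1749 0.1093 1.8958] std [0.0004 0.0004 0.0008 0.0005] F [-0.5  0.8 -1.7]
(array([0.498 , 0.1753]), 170, 1.1)
(array([0.498 , 0.1752]), 195, 1.9)
z low pct [0.0189 0.0194 0.0209 0.0228 0.0859]
t 11.43 shift cm [-0.02 -0.05  3.95] turn -0.001 n 0.9481866056352074
```

servo_tool(
  series="1 0 0 2 0;1 0 0 3 0;1 0 0 3.3 0;1 0 0 3.5 0;1 0 0 3.7 0;1 0 0 3.7 0;1 0 0 3.7 0",
)

```text
time: 12.02
tool_pos: [0.4956, 0.1752, 0.0733]
ee_rot: [-3.14, 0.0, 1.897]
wrist_force: [-6.0, -1.6, 10.3]
width: 0.0529
```

Contact. I'll release and retreat upward.

servo_tool(
  series="-1 0 0 0 0;-1 0 0 0 0;-1 0 0 0 0;-1 0 0 0 0;-1 0 0 0 0;-1 0 0 0 0;-1 0 0 0 0;-1 0 0 -4 0;-1 0 0 -8 0;-1 0 0 -12 0;-1 0 0 -14 0;-1 0 0 -14 0;-1 0 0 -14 0",
)

```text
time: 13.1
tool_pos: [0.4972, 0.1755, 0.212]
ee_rot: [3.138, 0.0, 1.897]
wrist_force: [-0.0, 0.4, -0.1]
width: 0.0941
```

```bash
python3 chk.py .4973 .175 .025 .09 .027; python3 go.py .6627 -.1784 .2 1.897
```

```text
tcp mean [0.4956 0.1751 0.2085 1.8968] std [0.0003 0.0001 0.0007 0.    ] F [-0.1  0.2  0.1]
(array([0.4955, 0.175 ]), 176, 1.3)
(array([0.4954, 0.1747]), 186, 1.0)
z low pct [0.0209 0.0219 0.0301 0.0453 0.0766]
t 13.4 shift cm [-38.84   4.51   0.84] turn -0.0 n 9.379334556415063
```

servo_tool(
  series="-1 -38.8 4.5 0.8 0;-1 -38.8 4.5 0.8 0;-1 -38.8 4.5 0.8 0;-1 -38.8 4.5 0.8 0;-1 -38.8 4.5 0.8 0;-1 -38.8 4.5 0.8 0;-1 -38.8 4.5 0.8 0;-1 -38.8 4.5 0.8 0;-1 -38.8 4.5 0.8 0;-1 -38.8 4.5 0.8 0;-1 -38.8 4.5 0.8 0;-1 -38.8 4.5 0.8 0;-1 -38.8 4.5 0.8 0;-1 -38.8 4.5 0.8 0;-1 -38.8 4.5 0.8 0;-1 -38.8 4.5 0.8 0",
)

```text
time: 14.73
tool_pos: [0.6632, -0.1763, 0.2032]
ee_rot: [3.141, 0.0, 1.899]
wrist_force: [0.3, -0.3, -1.3]
width: 0.0935
```

```bash
python3 chk.py .6627 -.1784 .01 .075 .025; python3 go.py .6627 -.1784 .09 1.897
```

```text
tcp mean [ 0.6633 -0.1771  0.2029  1.8977] std [0.     0.0003 0.0002 0.0004] F [-0.3  0.5  0.5]
(array([ 0.6626, -0.179 ]), 120, 2.0)
(array([ 0.6624, -0.1792]), 133, 2.0)
z low pct [0.0002 0.002  0.0072 0.0228 0.0509]
t 15.03 shift cm [-0.06 -0.08 11.26] turn 0.0 n 2.7010640091090488
```

servo_tool(
  series="-1 -0.1 -0.1 4 0;-1 -0.1 -0.1 8 0;-1 -0.1 -0.1 11.3 0;-1 -0.1 -0.1 11.3 0;-1 -0.1 -0.1 11.3 0;1 -0.1 -0.1 11.3 0;1 -0.1 -0.1 11.3 0;1 -0.1 -0.1 11.3 0;1 -0.1 -0.1 11.3 0;1 -0.1 -0.1 11.3 0;1 -0.1 -0.1 11.3 0;1 -0.1 -0.1 11.3 0;1 -0.1 -0.1 11.3 0;1 -0.1 -0.1 11.3 0;1 -0.1 -0.1 11.3 0;1 -0.1 -0.1 11.3 0;1 -0.1 -0.1 11.3 0",
)

```text
time: 16.45
tool_pos: [0.6627, -0.1791, 0.0894]
ee_rot: [-3.142, -0.0, 1.897]
wrist_force: [1.0, -0.4, 0.4]
width: 0.0387
```

servo_tool(
  series="1 0 0 0 0;1 0 0 -1 0;1 0 0 -4 0;1 0 0 -8 0;1 0 0 -10 0;1 0 0 -10 0;1 0 0 -10 0",
)

```text
time: 17.03
tool_pos: [0.6632, -0.1793, 0.191]
ee_rot: [3.139, 0.002, 1.897]
wrist_force: [0.2, 0.1, -3.0]
width: 0.0387
```

```bash
python3 go.py .655 .0805 .19 1.897
```

```text
t 17.03 shift cm [24.88  7.54  0.1 ] turn -0.0 n 6.234306118644719
```

servo_tool(
  series="1 24.9 7.5 0 0;1 24.9 7.5 0 0;1 24.9 7.5 0 0;1 24.9 7.5 0 0;1 24.9 7.5 0 0;1 24.9 7.5 0 0;1 24.9 7.5 0 0;1 24.9 7.5 0 0;1 24.9 7.5 0 0;1 24.9 7.5 3 0;1 24.9 7.5 3 0;1 24.9 7.5 3 0;1 24.9 7.5 3 0;1 24.9 7.5 3 0",
)

```text
time: 18.2
tool_pos: [0.6547, 0.0796, 0.1607]
ee_rot: [3.14, 0.001, 1.895]
wrist_force: [0.5, 0.5, -3.5]
width: 0.0384
```

```bash
python3 chk.py .655 .0805 .08 .145 .025; python3 go.py .655 .0805 .14 1.897
```

```text
tcp mean [0.6546 0.0804 0.1607 1.8962] std [0.0002 0.0003 0.0003 0.0004] F [ 0.1  0.9 -2.9]
(array([0.6546, 0.0805]), 75, 1.2)
(array([0.6545, 0.08  ]), 98, 1.7)
z low pct [0.0505 0.0518 0.0812 0.1114 0.1509]
t 18.5 shift cm [-0.05  0.06  2.02] turn -0.0 n 0.48496549291878416
```

servo_tool(
  series="1 0 0 1 0;1 0 0 1.6 0;1 0 0 1.8 0;1 0 0 2 0;1 0 0 2.1 0;1 0 0 2.1 0;1 0 0 2.1 0",
)

```text
time: 19.08
tool_pos: [0.6537, 0.0807, 0.1394]
ee_rot: [-3.141, 0.0, 1.897]
wrist_force: [-3.7, -2.1, 4.2]
width: 0.0382
```

servo_tool(
  series="-1 0 0 0 0;-1 0 0 0 0;-1 0 0 0 0;-1 0 0 0 0;-1 0 0 0 0;-1 0 0 0 0;-1 0 0 0 0;-1 0 0 -4 0;-1 0 0 -8 0;-1 0 0 -10 0;-1 0 0 -10 0;-1 0 0 -10 0",
)

```text
time: 20.08
tool_pos: [0.6549, 0.0809, 0.2407]
ee_rot: [3.137, 0.001, 1.897]
wrist_force: [-0.3, 0.1, -0.6]
width: 0.0941
```

```bash
python3 chk.py .655 .0805 .055 .12 .025; python3 go.py .5485 -.3986 .2 1.897
```

```text
tcp mean [0.6533 0.0808 0.2363 1.8968] std [0.0003 0.     0.0009 0.    ] F [-0.3 -0.5 -0.6]
(array([0.6538, 0.0802]), 70, 1.5)
(array([0.6537, 0.0802]), 82, 1.5)
z low pct [0.0529 0.0573 0.0732 0.0978 0.1335]
t 20.38 shift cm [-42.06 -25.28   3.61] turn -0.0 n 11.799405112653458
```

servo_tool(
  series="-1 -42.1 -25.3 3.6 0;-1 -42.1 -25.3 3.6 0;-1 -42.1 -25.3 3.6 0;-1 -42.1 -25.3 3.6 0;-1 -42.1 -25.3 3.6 0;-1 -42.1 -25.3 3.6 0;-1 -42.1 -25.3 3.6 0;-1 -42.1 -25.3 3.6 0;-1 -42.1 -25.3 3.6 0;-1 -42.1 -25.3 3.6 0;-1 -42.1 -25.3 3.6 0;-1 -42.1 -25.3 3.6 0;-1 -42.1 -25.3 3.6 0;-1 -42.1 -25.3 3.6 0;-1 -42.1 -25.3 3.6 0;-1 -42.1 -25.3 3.6 0",
)

```text
time: 21.72
tool_pos: [0.5497, -0.3975, 0.2025]
ee_rot: [3.141, -0.001, 1.899]
wrist_force: [0.4, 0.7, -0.0]
width: 0.0937
```

```bash
python3 chk.py .5485 -.3986 .04 .075 .025; python3 go.py .5485 -.3986 .09 1.897
```

```text
tcp mean [ 0.5498 -0.3977  0.203   1.8988] std [0.0001 0.0003 0.0001 0.0003] F [-0.6 -0.3 -0.2]
(array([ 0.5475, -0.3989]), 60, 2.0)
(array([ 0.5483, -0.3987]), 70, 2.1)
z low pct [0.0011 0.0035 0.0109 0.0222 0.0438]
t 22.02 shift cm [-1.000e-02 -1.200e-01  1.129e+01] turn 0.001 n 2.7086562787659583
```

servo_tool(
  series="-1 0 -0.1 4 0;-1 0 -0.1 8 0;-1 0 -0.1 11.3 0;-1 0 -0.1 11.3 0;-1 0 -0.1 11.3 0;1 0 -0.1 11.3 0;1 0 -0.1 11.3 0;1 0 -0.1 11.3 0;1 0 -0.1 11.3 0;1 0 -0.1 11.3 0;1 0 -0.1 11.3 0;1 0 -0.1 11.3 0;1 0 -0.1 11.3 0;1 0 -0.1 11.3 0;1 0 -0.1 11.3 0;1 0 -0.1 11.3 0;1 0 -0.1 11.3 0",
)

```text
time: 23.43
tool_pos: [0.5482, -0.3993, 0.0894]
ee_rot: [3.142, -0.0, 1.897]
wrist_force: [0.8, 0.2, 0.0]
width: 0.0385
```

servo_tool(
  series="1 0 0 0 0;1 0 0 -1 0;1 0 0 -4 0;1 0 0 -8 0;1 0 0 -12 0;1 0 0 -16 0;1 0 0 -20 0;1 0 0 -24 0;1 0 0 -24 0;1 0 0 -24 0;1 0 0 -24 0",
)

```text
time: 24.35
tool_pos: [0.5479, -0.3992, 0.3278]
ee_rot: [-3.14, -0.002, 1.897]
wrist_force: [0.7, -0.2, -3.4]
width: 0.0384
```

```bash
python3 go.py .6069 .2225 .33 1.897
```

```text
t 24.35 shift cm [57.01 25.49 -0.22] turn -0.0 n 14.976228286820218
```

servo_tool(
  series="1 57 25.5 0 0;1 57 25.5 0 0;1 57 25.5 0 0;1 57 25.5 0 0;1 57 25.5 0 0;1 57 25.5 0 0;1 57 25.5 0 0;1 57 25.5 0 0;1 57 25.5 0 0;1 57 25.5 0 0;1 57 25.5 0 0;1 57 25.5 0 0;1 57 25.5 0 0;1 57 25.5 0 0;1 57 25.5 0 0;1 57 25.5 0 0;1 57 25.5 0 0;1 57 25.5 0 0;1 57 25.5 0 0;1 57 25.5 0 0",
)

```text
time: 26.02
tool_pos: [0.6072, 0.2206, 0.3288]
ee_rot: [-3.14, 0.0, 1.894]
wrist_force: [0.3, 0.0, -2.9]
width: 0.0387
```

```bash
python3 chk.py .6069 .2225 .24 .31 .025; python3 go.py .6069 .2225 .16 1.897
```

```text
tcp mean [0.6073 0.2211 0.3297 1.8951] std [0.     0.0004 0.0002 0.0005] F [-0.1 -0.3 -2.8]
(array([0.6078, 0.2204]), 240, 1.0)
(array([0.6075, 0.2209]), 288, 1.1)
z low pct [0.0492 0.0497 0.0509 0.0529 0.2717]
t 26.32 shift cm [ 9.000e-02 -1.000e-02  1.698e+01] turn -0.001 n 4.07296431414789
```

servo_tool(
  series="1 0.1 0 4 0;1 0.1 0 8 0;1 0.1 0 12 0;1 0.1 0 16 0;1 0.1 0 17 0;1 0.1 0 17 0;1 0.1 0 17 0;1 0.1 0 17 0;1 0.1 0 17 0",
)

```text
time: 27.07
tool_pos: [0.6091, 0.2238, 0.1642]
ee_rot: [3.134, 0.001, 1.897]
wrist_force: [0.2, 0.9, -2.7]
width: 0.0386
```

```bash
python3 chk.py .6069 .2225 .08 .14 .025; python3 go.py .6069 .2225 .14 1.897
```

```text
tcp mean [0.608  0.2235 0.1619 1.8968] std [0.0006 0.0001 0.0012 0.    ] F [-0.4 -0.2 -2.9]
(array([0.6081, 0.2222]), 163, 1.3)
(array([0.6076, 0.2227]), 168, 1.2)
z low pct [0.0492 0.0501 0.0514 0.0774 0.1142]
t 27.37 shift cm [-0.07 -0.06  2.02] turn -0.0 n 0.48607885052444666
```

servo_tool(
  series="1 0 0 1 0;1 0 0 1.6 0;1 0 0 1.8 0;1 0 0 2 0;1 0 0 2.1 0;1 0 0 2.1 0;1 0 0 2.1 0",
)

```text
time: 27.95
tool_pos: [0.6063, 0.2229, 0.1396]
ee_rot: [-3.141, 0.0, 1.897]
wrist_force: [-4.0, -2.2, 5.2]
width: 0.0387
```

servo_tool(
  series="-1 0 0 0 0;-1 0 0 0 0;-1 0 0 0 0;-1 0 0 0 0;-1 0 0 0 0;-1 0 0 0 0;-1 0 0 0 0;-1 0 0 -4 0;-1 0 0 -8 0;-1 0 0 -12 0;-1 0 0 -12 0;-1 20 25 -12 0;-1 20 25 -12 0;-1 0 38 -12 0;-1 0 38 -12 0;-1 0 38 -12 0;-1 0 38 -12 0;-1 0 38 -12 0",
)

```text
time: 29.45
tool_pos: [0.7864, 0.3034, 0.2242]
ee_rot: [3.113, -0.003, 1.898]
wrist_force: [-5.9, 1.2, 24.6]
width: 0.094
```

I sent the retreat the wrong way along tool y, and the wrist reads a 24.6 N contact. I'll look before moving.

```bash
python3 -c "
from h import *
o=robot.get_obs();print(o['wrist_force'],o['tool_pos'],o['joint_positions'])
p,d=shot('side','s5.png');o=robot.get_obs();print(o['wrist_force'])"
```

```text
[-5.94375625  1.21750512 24.6262253 ] [0.7863795  0.30344624 0.22424739] [ 0.29953056  0.84827944  0.2755368   0.00404897  1.98963486 -0.02639788]
[-1.93176267 -1.00155917  0.76652509]
```

View pics/s5.png

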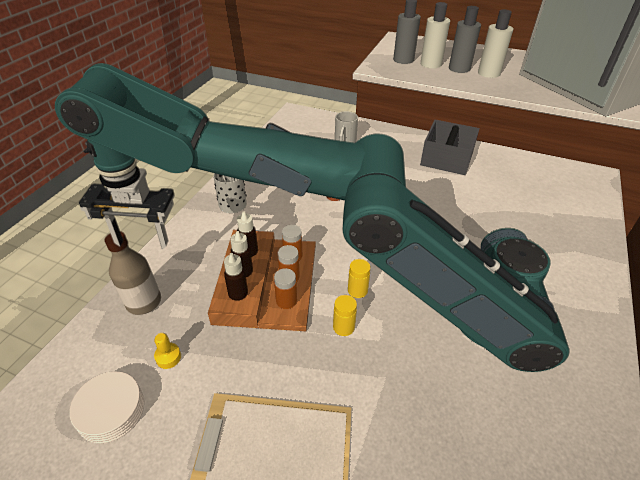

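```bash
python3 -c "
from h import *
for n in('top','side'):
  for s in ('',) :
    P=cloud(n,np.load(n+'.npz')['d']).reshape(-1,3)
    m=(P[:,0]>.68)&(P[:,0]<1)&(P[:,1]>.2)&(P[:,1]<.45)&(P[:,2]>.12); q=P[m]
    for z in np.arange(.13,.27,.02):
        k=q[abs(q[:,2]-z)<.006]
        if len(k): print(n,round(z,2),len(k),k.min(0)[:2],k.max(0)[:2])
p,d=shot('side');P=cloud('side',d)
cv2.imwrite('pics/s6.png',cv2.resize(p[150:330,50:250][:,:,::-1],None,fx=3,fy=3));print([P[v,u] for u,v in((115,240),(118,270),(138,295))],robot.get_obs()['tool_pos'],robot.get_obs()['wrist_force'])"
```

```text
top 0.13 206 [0.79587969 0.26702113] [0.88417861 0.35427123]
top 0.15 268 [0.8037863  0.27271804] [0.87560689 0.34882518]
top 0.17 179 [0.81289785 0.2841907 ] [0.86548616 0.34019527]
top 0.19 39 [0.8220519  0.29201512] [0.84715048 0.32529568]
top 0.21 64 [0.81942749 0.2898937 ] [0.854711   0.32370624]
top 0.23 199 [0.81948206 0.28889384] [0.86378747 0.33466417]
side 0.13 182 [0.79460856 0.27381453] [0.87353542 0.35870247]
side 0.15 223 [0.80102387 0.28044613] [0.87367214 0.35278901]
side 0.17 158 [0.8121884 0.2871489] [0.8631136  0.34343039]
side 0.19 68 [0.82046072 0.29877088] [0.85324069 0.33384147]
side 0.21 88 [0.8169777 0.295111 ] [0.85639297 0.335726  ]
side 0.23 223 [0.81840181 0.28870455] [0.864574   0.33577806]
[array([0.83509729, 0.32722897, 0.24186554]), array([0.8444385 , 0.3436114 , 0.15558697]), array([0.81492137, 0.34062442, 0.07502263])] [0.78719963 0.30191886 0.22506016] [-0.76613083  0.0824292   0.09284974]
```

View pics/s6.png

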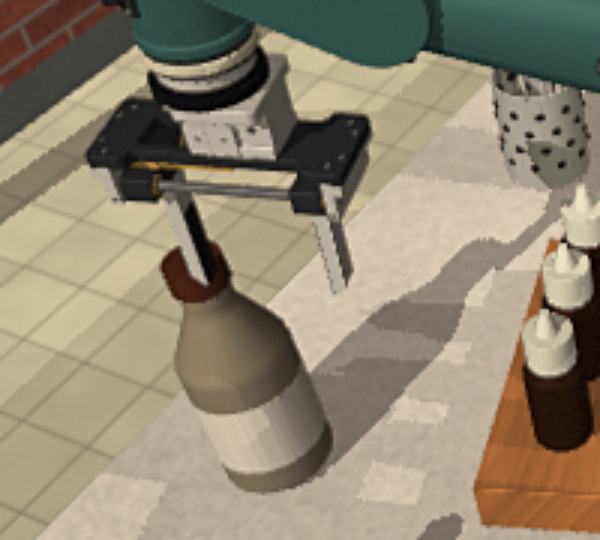

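The decoy brown bottle still stands. The far fingertip is at its cap, crop (205,270), and the force is back near 0 N. I'll lift gently up and back.

servo_tool(
  series="-1 0 -0.5 -1 0;-1 0 -1 -2 0;-1 0 -1.5 -3 0;-1 0 -1.5 -3 0;-1 0 -1.5 -3 0",
)

```text
time: 29.97
tool_pos: [0.7713, 0.2978, 0.2595]
ee_rot: [3.106, -0.001, 1.897]
wrist_force: [0.0, 0.7, -0.1]
width: 0.0941
```

```bash
python3 -c "
from h import *
o=robot.get_obs();print(o['wrist_force'],o['tool_pos'],o['ee_rot'],o['joint_positions'])"
```

```text
[ 2.20880079e-05  7.20310265e-01 -6.59467593e-02] [0.77131011 0.29782827 0.25951476] [ 3.10584414e+00 -1.05210362e-03  1.89713722e+00] [ 0.29912583  0.80592602  0.27476682  0.00225215  2.02519209 -0.02617161]
```

servo_tool(
  series="-1 0 -3 -2 0;-1 0 -6 -4 0;-1 0 -10 -4 0;-1 0 -45 -4 0;-1 0 -45 -4 0;-1 0 -45 -4 0;-1 0 -45 -4 0;-1 0 -45 -4 0;-1 0 -45 -4 0;-1 0 -45 -4 0;-1 0 -45 -4 0;-1 0 -45 -4 0;-1 0 -45 -4 0;-1 0 -45 -4 0;-1 0 -45 -4 0",
)

```text
time: 31.22
tool_pos: [0.345, 0.1533, 0.2822]
ee_rot: [3.11, -0.001, 1.897]
wrist_force: [-0.6, -0.0, -0.2]
width: 0.0938
```

servo_tool(
  series="-1 -30 0 0 0;-1 -30 0 0 0;-1 -30 0 0 0;-1 -30 0 0 0;-1 -30 0 0 0;-1 -30 0 0 0;-1 -30 0 0 0;-1 -30 0 0 0;-1 -30 0 0 0;-1 -30 0 0 0",
)

```text
time: 32.05
tool_pos: [0.4409, -0.1313, 0.2807]
ee_rot: [3.112, -0.004, 1.896]
wrist_force: [0.9, 0.5, -0.3]
width: 0.094
```

```bash
cat > fin.py <<'E'
from h import *
C={}
for n in('top','side'):
    p,d=shot(n,n+'F.png'); C[n]=cloud(n,d).reshape(-1,3)
a=np.radians(18.7); ex=np.array([np.cos(a),np.sin(a)]); ey=np.array([-np.sin(a),np.cos(a)])
for n,xy,lo,hi,r,o in [('jh2',(.5487,.0233),.03,.09,.027,(.5214,.1064)),('jh1',(.523,.0991),.03,.09,.027,(.5214,.1064)),('jar',(.4965,.175),.03,.09,.027,(.5214,.1064)),
 ('b1',(.654,.0805),.06,.125,.025,(.6334,.1443)),('bh',(.6309,.1516),.06,.125,.025,(.6334,.1443)),('b2',(.6065,.223),.06,.125,.025,(.6334,.1443)),
 ('b1c',(.654,.0805),.142,.166,.02,(.6334,.1443)),('bhc',(.6309,.1516),.142,.166,.02,(.6334,.1443)),('b2c',(.6065,.223),.142,.166,.02,(.6334,.1443)),
 ('tamper',(.408,-.235),.012,.027,.029,(.409,-.2344)),('cup',(.447,-.36),.055,.073,.033,(.447,-.36)),('ram',(.546,-.295),.03,.042,.035,(.546,-.295))]:
    for c in C:
        k=circ(C[c],xy,lo,hi,r,r+.012)
        print(n,c,k, k and np.round([(k[0]-o)@ex*1e3,(k[0]-o)@ey*1e3],1))
P=C['side'];m=np.hypot(P[:,0]-.841,P[:,1]-.312)<.03;print('brown top',P[m][:,2].max(), robot.get_obs()['time'],robot.get_obs()['tool_pos'])
E
python3 fin.py
```

```text
jh2 top (array([0.5488, 0.0233]), 47, 0.2) [ -0.7 -87.5]
jh2 side (array([0.5488, 0.0221]), 94, 1.1) [ -1.1 -88.6]
jh1 top (array([0.523 , 0.0993]), 56, 0.2) [-0.8 -7.2]
jh1 side (array([0.5232, 0.0983]), 114, 1.1) [-0.9 -8.2]
jar top (array([0.4951, 0.1757]), 82, 0.3) [-2.7 74.1]
jar side (array([0.4955, 0.1751]), 329, 1.1) [-2.5 73.4]
b1 top (array([0.6535, 0.0806]), 120, 0.4) [ -1.4 -66.8]
b1 side (array([0.6538, 0.0804]), 155, 1.4) [ -1.2 -67.1]
bh top (array([0.6307, 0.1517]), 123, 0.4) [-0.2  7.9]
bh side (array([0.6311, 0.1507]), 168, 1.3) [-0.1  6.8]
b2 top (array([0.6063, 0.2222]), 142, 0.4) [-0.7 82.5]
b2 side (array([0.6065, 0.2214]), 363, 1.2) [-0.8 81.7]
b1c top (array([0.6536, 0.0804]), 54, 2.6) [ -1.4 -67. ]
b1c side (array([0.6535, 0.08  ]), 105, 1.4) [ -1.6 -67.3]
bhc top (array([0.631 , 0.1518]), 52, 1.8) [0.1 7.9]
bhc side (array([0.6309, 0.1507]), 112, 1.3) [-0.3  6.9]
b2c top (array([0.6061, 0.2225]), 55, 0.9) [-0.8 82.8]
b2c side (array([0.6065, 0.2216]), 123, 1.0) [-0.7 81.8]
tamper top None None
tamper side (array([ 0.4075, -0.2359]), 70, 2.3) [-1.9 -0.9]
cup top None None
cup side (array([ 0.4464, -0.3606]), 169, 3.9) [-0.8 -0.4]
ram top (array([ 0.5453, -0.2952]), 184, 3.4) [-0.7  0. ]
ram side (array([ 0.5446, -0.2969]), 132, 4.2) [-1.9 -1.4]
brown top 0.23059451161617045 32.15 [ 0.44056994 -0.12997042  0.28159749]
```

View pics/topF.png

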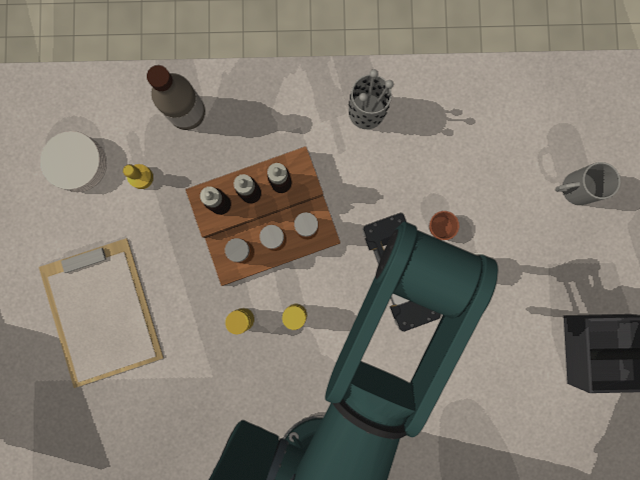

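The top view shows both rows straight, with bottles at (211,197), (245,185) and (278,174) and jars at (238,250), (272,237) and (306,224). The decoy brown bottle is unmoved, and the gripper touches nothing.

```bash
python3 -c "
from h import *
print(robot.close_job())"
```

```text
the job is handed in; nothing more can be done
None
```

The sauce shelf is tidied and handed in at about 32 s, done in the order asked: tamper first, then the jar, then the two bottles.

**Last camera checks**
- **Tamper:** it stands upright on the mat, about 2 mm from the centre. Only the side camera could see it at the end, because the arm blocked the top view.
- **Lower step:** all three jars are upright, with gaps of about 26 and 27 mm. The jar I placed sits about 2 mm in front of the line of the other two.
- **Upper step:** all three bottles are upright, with gaps of about 25 mm each and within about 1.5 mm of a straight line.
- **Left alone:** the jars and bottle already on the shelf show no visible movement, and the cup and ramekin fits stay within about 2 mm of where they were. The cup was seen only from the side.

**One mistake:** after setting down the last bottle, I retreated the wrong way. A fingertip came down on the cap of the large brown bottle behind the shelf, which is not part of the task. The wrist force read 24.6 N when that move ended, under the 40 N and 120 N limits, but I did not record the peak during it. Joint 3 also ended close to its lower limit, at 0.275 against 0.27. The brown bottle stayed standing in the same place, and I backed off clear of it.

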